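# Seat the sample-changer carousel on its drive studs and press its hub cap home

## Robot

A 6-joint arm with a two-finger parallel gripper is mounted at the origin on the work surface. World frame = base frame: x ahead of the robot, y to its left, z up, the work surface at z = 0. Lengths are in mm, angles in rad, forces in N, time in s.
With the tool pointing down it reaches from about 300 to 950 mm from the base axis. Payload 3.1 kg.
Tool frame: the origin (TCP) lies on the centre line of the jaws, within the pads' length; the fingertips stand 19 mm ahead of it and the grasp point (between the pads) is the TCP; z points along the fingers, y is the line along which they close (so a half turn about z gives the same grasp; the last joint's range is limited). The gripper opens to 85 mm and grips with 20 to 120 N. Pads are 22 mm wide; open, the fingers measure 114 mm over their backs; the gripper's body (76 mm by 85 mm) begins 54 mm behind the grasp point. The pads swing forward as they close: fully open they stand 13 mm farther back than shut.
Start: joints at [-1.202, 0.308, 1.634, -0, 1.2, -0.07], TCP at [265.509, -565.807, 250.272] pointing down, gripper open.
Joint ranges: [-3.06, 3.06], [-0.79, 1.96], [0.05, 2.63], [-1.19, 4.34], [0.05, 2.64], [-2.94, 2.94]. Speed limits (rad/s): [2.79, 2.79, 3.14, 3.14, 3.14, 3.14].

## Interface

Orientations are given as a rotation vector (axis times angle).
In Python, from cell import sense, read_camera, camera_info, sign_off gives the robot as it stands.
- The arm moves only by the tool jog_arm, never from a script. Its argument "commands" is text: rows parted by semicolons, each of 4 numbers parted by spaces: the shift along the tool's x, y, z each as a share of 150 mm, from -1 to 1, then the turn about the tool's z as a share of 0.5 rad, from -1 to 1. A call has 1 to 20 rows; each row is the pose to reach, as a shift and turn from the pose commanded when the call began, along the tool's axes at that moment; what a row does not reach only later rows make up. A row lasts 1/10 s, in which the tool goes at most 50 mm and 8.59 degrees, less where a joint would pass 70% of its speed; a pose out of reach is approached as far as the arm can. A call with a number of a shift or a turn outside -1 to 1 is refused whole. A call with a gripper value outside its range is refused whole. "gripper" is the closure, from 0 (fully open) to 1 (shut), set as the call begins (left out, the last holds). The fingers move at their own pace and stop on an object; the grip force is fixed at half the most. Time passes only in rows, so rows that repeat a pose let the fingers close. It gives the time, the measured TCP pose, the force, the opening and the grip force at its end, in the units of the state.
- sense(): the state, without advancing time (a new reading comes with each control period).
- read_camera(name): name is "scene" or "side" or "wrist"; returns (picture, depth): 420x560x3 uint8, red, green, blue; 420x560 float32, mm along the optical axis (not along the pixel's ray), 0 where there is no reading.
- camera_info(name): a dict with "vertical_fov" (degrees; the focal length in pixels is half the picture's height over the tangent of half this angle, whatever the lens; pixels are square), "cx", "cy" (the principal point, pixels), "distortion" ([k1, k2, p1, p2, k3] as OpenCV has them; the pictures are not rectified), "camera_from_world" (4x4, takes a point from world to camera coordinates). Camera axes: x right, y up, looking along -z (the intrinsics and any distortion apply to the point x, -y, -z); pixel columns grow to the right and rows downward; lengths in mm; the calibration is good to about 2 mm. A picture is of the moment at which its call begins: read the wrist's pose just before it. camera_info takes no time and is no camera call; for the wrist camera it gives the pose at the moment of the call.
- sign_off(): hands the job in; it is judged then, once.
The state is a dict: "time": time; "joint_positions": joint angles; "dq": joint speeds; "joint_efforts": joint torques, N m; "ee_pos": TCP position; "tool_rot": TCP orientation; "force": force on the tool from outside, world axes, zero at the start; "wrist_torque": the same for the moment, N m; "grip_width": finger opening in mm; "gripper_force": force on a finger pad.
Only numpy, scipy, OpenCV 4.12 (cv2) and the standard library are available. Lean on these libraries where they do the work, as an engineer would, in place of code of your own. Each camera call takes 0.05 s, during which the arm holds its last target. There are 200 camera calls.

## Task

The carousel of the sample changer is riding on top of its three drive studs: turn it on the hub until its holes line up and it drops down flat on the platter. Then take the seating tool and press the loose hub cap squarely down with it until it clicks home against the carousel, keeping the gripper itself off the cap, and stand the tool upright on the bench again. Leave everything else on the bench and on the changer where it is.

Things in the scene. Friction and masses are not known exactly. Their poses are not given: they have to be found in the camera images.
- changer: Sample changer, fixed to the bench: white housing, deck 63 mm above the bench, from 125 mm in front of the platter's axis (-x side, keypad) to 205 mm behind it and 135 mm to each side. A white tower 50 mm wide, its top 245 mm above the bench, stands in the rear corner at x=+182, y=+108 mm of this frame. Origin: on the bench under the platter's axis; z up.
- platter: Drive platter, dark steel disc 230 mm across on the changer; it is locked and does not turn. Origin: centre of its top face (75 mm above the bench), z up. Three drive studs stand 40 mm from the axis at 0, 120 and 240 degrees from its x axis; in line with each, 108 mm from the axis and outside the carousel, is a bright screw head.
- stud (a point): Top of the drive stud on the platter's x axis, 40 mm from the axis. The three studs are steel, round-topped, 8 mm across, 7 mm high; mostly hidden under the carousel at the start.
- hub (a point): Top of the hub in the platter's centre, under the cap: a steel spigot 28 mm across, rising 32 mm above the platter's face. Three spring-loaded balls, centred 18 mm above the platter, stick 3 mm out of its side and hold the cap.
- carousel: Loose carousel, about 0.45 kg: aluminium plate 200 mm across, 6 mm thick, 30 mm bore round the hub, three 10 mm holes and six black cups. Origin: centre of the plate's underside, z up; 7 mm above the platter's origin when riding on the studs, 0 when seated. It turns either way under a few N and drops by itself where holes meet studs, every 120 degrees; the studs then stop it turning.
- hole (a point): Top of the hole on the carousel's x axis, 40 mm from the axis; the other two lie at 120 and 240 degrees.
- cup (a point): Centre of the mouth of one vial cup. The six cups are rigid parts of the carousel: black, round, 26 mm across, 45 mm high above the plate, centred 72 mm from the axis at 30, 90, 150, 210, 270 and 330 degrees from the carousel's x axis. Good to push against.
- cap: Hub cap, grey plastic, ribbed, 40 mm across, 30 mm high, closed flat top; set loosely over the hub, resting on the spring balls. Origin: centre of its open lower edge, z up; 22 mm above the platter's origin when loose, 6 mm when home (edge on the seated carousel). Pressing it past the balls takes about 10 to 15 N, then it snaps in and stays. It cannot go home while the carousel rides on the studs.
- tool: Seating tool, about 0.2 kg, standing upright on the bench: white flat foot 42 mm across and 14 mm high, and above it a round aluminium handle 26 mm across up to 94 mm height. Origin: centre of the foot's flat underside, z up along the handle.
- jar: Bystander: glass jar with a lid, 60 mm across, 85 mm high, standing. Origin: centre of its underside.
- vial: Bystander: glass vial 22 mm across, 56 mm high, standing on the bench. Origin: centre of its underside.
- deck_vial: Bystander: the same kind of vial, standing on the changer's deck behind the platter. Origin: centre of its underside.
- screwdriver: Bystander: screwdriver 190 mm long with a black handle, lying on the bench. Origin: under its middle.
- wrench: Bystander: steel wrench 150 mm long, lying on the bench. Origin: under its middle.
- weight: Bystander: small steel balance weight with a knob, 28 mm across, 43 mm high, standing. Origin: centre of its underside.
Things that resemble listed ones, but are neither listed nor needed, are in the scene too. What is shaped like the tool but purple is not meant. What is shaped like the cap but orange is not meant.

How it is judged (in metres and radians):
On the way, in this order (a step that is already met when the one before it is completed fails the run):
1. the carousel has dropped over the studs and lies flat on the platter (z of carousel in the frame of platter below 0.0015 m and angle between carousel's own z axis and vertical below 0.02 rad), for 0.2 s.
2. the seating tool presses on the hub cap (contact force between tool and cap above 3 N), for 0.02 s.
3. the cap has snapped home (z of cap in the frame of platter below 0.0078 m and angle between cap's own z axis and vertical below 0.05 rad), for 0.2 s.
At the end, for the whole second after the job is handed in: Carousel flat on the platter over its studs (within 1.5 mm), cap snapped home (origin under 7.8 mm above the platter's, upright, within 3 mm of the axis), seating tool standing upright and still on the bench (origin under 4 mm, tilt under 0.08 rad) (all of step 1 and all of step 3 and horizontal distance between cap and platter below 0.003 m and height (world z) of tool below 0.004 m and angle between tool's own z axis and vertical below 0.08 rad and linear speed of each of tool, carousel below 0.02 m/s); the robot touches nothing.
It fails at once if the gripper or arm touches the cap (over 1 N) (contact force between any of the fingers, the arm and cap above 1 N).
It fails at once if a bystander is moved by more than 30 mm (distance of any of jar, vial, deck_vial, screwdriver, wrench, weight from where it was at the start of the episode above 0.03 m).
It also fails if it takes over 54 s, if anything falls off the work surface, if the arm or the gripper's body presses on something with over 40 N, if the wrist force passes 120 N, or if a joint passes its speed limit or range.

## Working session

There is one attempt and no reset: what is moved stays moved. The work goes in short steps, Python scripts to look and compute and a tool call to move; the robot and the scene stay as the last step left them, time stands still between calls to the robot, and variables do not carry over. Pictures are saved under pics/ and viewed, at most 10 in all, crops included, and the job is handed in when it is done.

Besides the shell and the picture viewer there is one more tool, called after ">>>" in YAML: its name, and indented under it one key for each argument. jog_arm: Moves the arm, as the interface text tells. Shift numbers are shares of 150 mm and turn numbers shares of 0.5 rad, none past 1 either way. Its arguments: {"type":"object","properties":{"commands":{"type":"string"},"gripper":{"type":"number"}},"required":["commands"]}

```bash
mkdir -p pics
cat > h.py <<'E'
import numpy as np, cv2
from cell import *
def grab(name,fn=None):
    info=camera_info(name); p,d=read_camera(name)
    if fn: cv2.imwrite('pics/'+fn,p[:,:,::-1])
    np.savez('/tmp/'+name,p=p,d=d,T=info['camera_from_world'],f=p.shape[0]/2/np.tan(np.radians(info['vertical_fov'])/2),c=[info['cx'],info['cy']],k=np.array(info['distortion'],float))
def W(name,uv,z=None):
    """world points of pixels: by depth, or on plane z"""
    s=np.load('/tmp/%s.npz'%name); K=np.array([[s['f'],0,s['c'][0]],[0,s['f'],s['c'][1]],[0,0,1]])
    uv=np.array(uv,float).reshape(-1,2); n=cv2.undistortPoints(uv[:,None],K,s['k'])[:,0]
    r=np.c_[n[:,0],-n[:,1],-np.ones(len(n))]; Ti=np.linalg.inv(s['T'])
    if z is None:
        d=s['d'][uv[:,1].round().astype(int),uv[:,0].round().astype(int)]
        return (r*d[:,None])@Ti[:3,:3].T+Ti[:3,3]
    w=r@Ti[:3,:3].T; o=Ti[:3,3]; return o+w*((z-o[2])/w[:,2])[:,None]
E
python3 - <<'E'
from h import *
s=sense(); print(s['time'],s['ee_pos'],s['tool_rot'])
for n in ('scene','side','wrist'):
    grab(n,n+'0.png'); i=camera_info(n); print(n,np.linalg.inv(i['camera_from_world'])[:3,3].round(),i['distortion'])
a=cv2.imread('pics/scene0.png');b=cv2.imread('pics/side0.png')
E
```

```text
0.0 [ 265.21022011 -565.0573208   249.02872549] [-3.06401891e+00 -6.83241041e-01  5.58950341e-04]
scene [1148.  -36. 1124.] [-0.02841986  0.          0.          0.          0.        ]
side [498. 716. 779.] [0.00970663 0.         0.         0.         0.        ]
wrist [ 329. -536.  373.] [-0.05327757  0.          0.          0.          0.        ]
```

View pics/scene0.png

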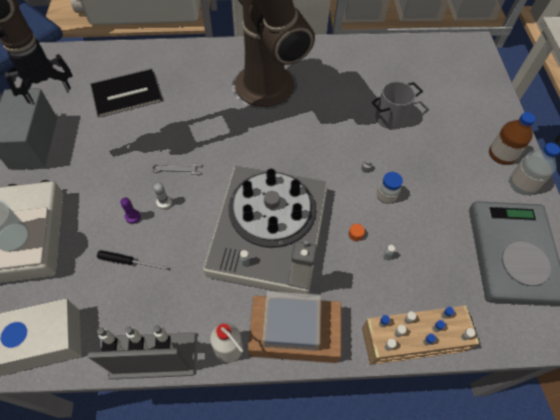

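View pics/side0.png

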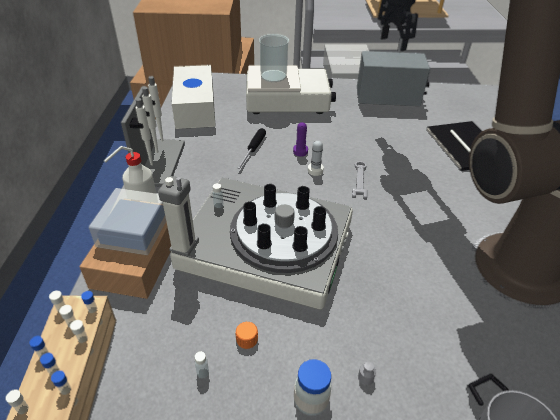

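Run:
```python
from h import *
a=cv2.imread('pics/scene0.png')[160:260,140:330]; b=cv2.imread('pics/side0.png')[135:275,220:350]
cv2.imwrite('pics/c1.png',cv2.resize(a,None,fx=4.2,fy=4.2,interpolation=2))
cv2.imwrite('pics/c2.png',cv2.resize(b,None,fx=4.2,fy=4.2,interpolation=2))
print(W('scene',[[271,198],[164,187],[163,204],[268,240],[302,252],[271,177],[247,188]]).round(1))
print(W('side',[[285,212],[317,145],[316,172],[269,188],[320,213]]).round(1))
```

```text
[[ 5.278e+02 -2.100e+00  1.242e+02]
 [ 4.463e+02 -2.900e+02  6.910e+01]
 [ 4.681e+02 -3.013e+02  1.640e+01]
 [ 6.222e+02 -1.370e+01  7.500e+01]
 [ 7.345e+02  5.350e+01  2.365e+02]
 [ 4.651e+02  7.000e-01  1.271e+02]
 [ 4.988e+02 -6.250e+01  1.301e+02]]
[[ 519.7    5.5  126.7]
 [ 454.1 -294.1   90. ]
 [ 451.1 -276.2   17.3]
 [ 559.   -74.2  121.5]
 [ 447.6   -9.   116.5]]
```

View pics/c1.png

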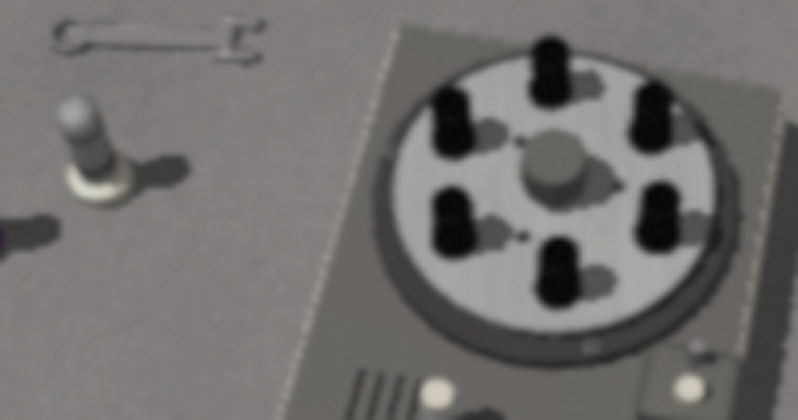

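View pics/c2.png

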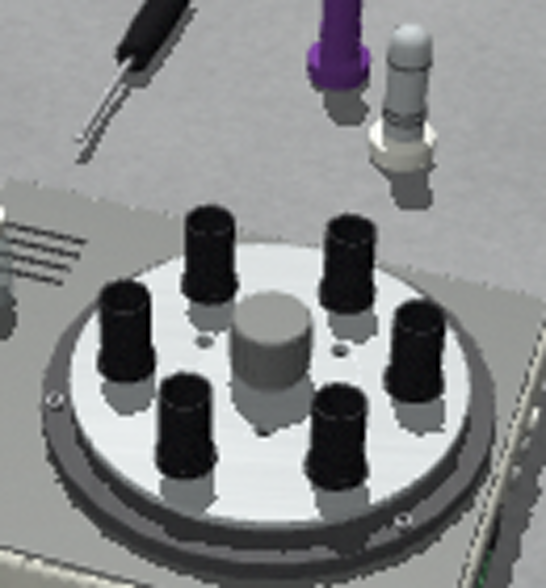

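The scene crop shows the carousel with its holes at (520,141), (617,186), (522,237), the cap top centre at (554,157), and the tool at (80,115)–(100,185). The side crop shows holes at (205,341), (341,350), (263,433) and screws at (55,399), (404,520).

Run:
```python
from h import *
q=lambda l,o:np.array(l,float)/4.2-.38+o
S=[140,160];D=[220,135]
for n,o,cap,ho,sc,foot,top in (('scene',S,[554,157],[[520,141],[617,186],[522,237]],[[590,346]],[100,181],[76,112]),('side',D,[271,318],[[205,341],[341,350],[263,433]],[[55,399],[404,520]],[403,137],[410,38])):
    c=W(n,q(cap,o),127)[0]; h=W(n,q(ho,o),88); s=W(n,q(sc,o),77.5)
    print(n,'cap',c.round(1),'holes c',h.mean(0).round(1))
    c=c
    for nm,P in (('hole',h),('screw',s)):
        v=P-c; print(nm,P.round(1).tolist(),np.hypot(v[:,0],v[:,1]).round(1),np.degrees(np.arctan2(v[:,1],v[:,0])).round(1), (np.degrees(np.arctan2(v[:,1],v[:,0]))%120).round(1))
    print('foot',W(n,q(foot,o),14).round(1),'top',W(n,q(top,o),90).round(1))
    # cups by depth-free: mouth centre z=133
mo=W('side',q([[210,216],[350,228],[126,294],[417,313],[186,387],[341,397]],D),133)
c=mo.mean(0);v=mo-c;print('cups',c.round(1),mo[:,:2].round(0).tolist(),np.hypot(v[:,0],v[:,1]).round(1),(np.degrees(np.arctan2(v[:,1],v[:,0]))%60).round(1))
```

```text
scene cap [526.6  -0.8 127. ] holes c [524.7  -1.   88. ]
hole [[489.5, -20.3, 88.0], [525.3, 38.9, 88.0], [559.3, -21.7, 88.0]] [41.9 39.7 38.8] [-152.2   92.   -32.6] [87.8 92.  87.4]
screw [[630.4, 16.5, 77.5]] [105.2] [9.4] [9.4]
foot [[ 462.5 -301.    14. ]] top [[ 457.2 -301.9   90. ]]
side cap [521.8   0.9 127. ] holes c [ 5.214e+02 -4.000e-01  8.800e+01]
hole [[555.7, -21.5, 88.0], [486.3, -20.9, 88.0], [522.2, 41.3, 88.0]] [40.7 41.7 40.4] [ -33.4 -148.3   89.4] [86.6 91.7 89.4]
screw [[628.0, 16.5, 77.5], [452.6, 82.6, 77.5]] [107.3 107. ] [  8.3 130.3] [ 8.3 10.3]
foot [[ 452.2 -301.2   14. ]] top [[ 453.5 -300.2   90. ]]
cups [521.9  -3.2 133. ] [[557.0, -67.0], [485.0, -64.0], [593.0, -4.0], [451.0, -2.0], [558.0, 59.0], [486.0, 59.0]] [72.9 70.7 71.4 70.7 71.7 71.7] [59.  59.  59.7 59.3 59.6 60. ]
```

>>> jog_arm:
  commands: "0.95 -1 0 0;0.95 -1 0 0;0.95 -1 0 0;0.95 -1 0 0;0.95 -1 0 0"
  gripper: 1

```text
time: 0.65
ee_pos: [331.2, -364.3, 249.3]
tool_rot: [-3.061, -0.689, 0.0]
force: [-0.7, -1.1, -0.3]
grip_width: 12.3
gripper_force: 0.0
```

>>> jog_arm:
  commands: "0.95 -1 0 0;0.95 -1 0 0;0.95 -1 0 0;0.95 -1 0 0;0.95 -1 0 0"

```text
time: 1.15
ee_pos: [396.9, -169.4, 250.2]
tool_rot: [-3.063, -0.691, -0.001]
force: [0.1, -0.5, -0.8]
grip_width: -0.1
gripper_force: 0.0
```

>>> jog_arm:
  commands: "0.95 -1 0 -1;0.95 -1 0 -1;0.95 -1 0 -1;0.95 -1 0 -1;0.95 -1 0 -1"

```text
time: 1.65
ee_pos: [463.1, 26.4, 250.6]
tool_rot: [-2.798, -1.429, -0.003]
force: [-0.5, 0.0, 0.2]
grip_width: -0.4
gripper_force: 0.0
```

```bash
cat >> h.py <<'E'
from scipy.spatial.transform import Rotation as Ro
def to(x,y,z,ydeg=None):
    """shares from the measured pose to a world target; ydeg: direction of tool y (mod 180)"""
    s=sense(); R=Ro.from_rotvec(s['tool_rot']).as_matrix(); d=R.T@(np.array([x,y,z])-s['ee_pos'])/150
    a=np.degrees(np.arctan2(R[1,1],R[0,1])); t=0
    if ydeg is not None: t=-((ydeg-a+90)%180-90)/np.degrees(.5)
    print('t',s['time'],'pos',s['ee_pos'].round(1),'ydir',a.round(1),'shares',d.round(3),'turn',round(t,3),'F',s['force'].round(1),'grip',s['grip_width'],'q',np.round(s['joint_positions'],2))
E
python3 - <<'E'
from h import *
to(461.1,36,200,150)
E
```

```text
t 1.65 pos [463.1  26.4 250.6] ydir -35.9 shares [ 0.043 -0.049  0.337] turn -0.206 F [-0.5  0.   0.2] grip -0.3523333901150771 q [-0.04 -0.01  2.    0.    1.15  0.59]
```

>>> jog_arm:
  commands: "0.04 -0.05 0.34 -0.2;0.04 -0.05 0.34 -0.2;0.04 -0.05 0.34 -0.2"

```text
time: 1.95
ee_pos: [457.8, 31.2, 198.2]
tool_rot: [-2.728, -1.556, 0.006]
force: [0.9, -0.3, 0.6]
grip_width: -0.0
gripper_force: 0.0
```

Run:
```python
from h import *
to(461.1,36,117,150)
grab('side'); a=cv2.imread
p=np.load('/tmp/side.npz')['p'][100:280,215:375,::-1]
cv2.imwrite('pics/s1.png',cv2.resize(p,None,fx=3.3,fy=3.3,interpolation=2))
```

```text
t 1.95 pos [457.8  31.2 198.2] ydir -30.6 shares [0.04  0.004 0.541] turn -0.021 F [ 0.9 -0.3  0.6] grip -0.019568010288114314 q [-0.03  0.05  2.06 -0.    1.04  0.51]
```

View pics/s1.png

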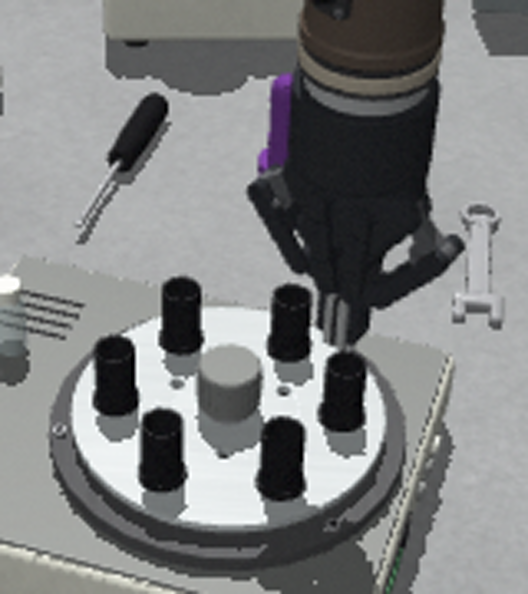

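>>> jog_arm:
  commands: "0.02 0.004 0.26 -0.02;0.04 0.004 0.51 -0.02;0.04 0.004 0.51 -0.02"

```text
time: 2.3
ee_pos: [459.9, 36.2, 120.3]
tool_rot: [-2.718, -1.568, 0.01]
force: [-1.5, 0.3, -0.5]
grip_width: -0.0
gripper_force: 0.0
```

>>> jog_arm:
  commands: "-0.03 0.001 0 -0.12;-0.058 0.004 0 -0.244;-0.087 0.008 0 -0.366;-0.116 0.014 0 -0.489;-0.144 0.022 0 -0.61;-0.172 0.032 0 -0.733;-0.2 0.043 0 -0.855;-0.225 0.056 0 -0.977;-0.225 0.056 0 -0.977"

```text
time: 3.2
ee_pos: [455.2, 2.6, 125.8]
tool_rot: [2.258, 2.179, 0.005]
force: [-0.8, -0.3, 0.3]
grip_width: -0.1
gripper_force: 0.0
```

```bash
cat >> h.py <<'E'
def holes(c=(523,0)):
    grab('side'); s=np.load('/tmp/side.npz'); p=s['p'][100:280,215:375,::-1]
    return cv2.resize(p,None,fx=3.3,fy=3.3,interpolation=2)
E
python3 - <<'E'
from h import *
to(523.5-72*np.cos(0),0,121)
s=sense();e=s['ee_pos']-[523.5,0,0];print(np.hypot(*e[:2]),np.degrees(np.arctan2(e[1],e[0])))
cv2.imwrite('pics/s2.png',holes())
E
```

```text
t 3.2 pos [455.2   2.6 125.8] ydir -2.0 shares [-0.018 -0.024  0.032] turn 0 F [-0.8 -0.3  0.3] grip -0.09180648472623652 q [-0.09  0.15  2.12 -0.    0.87 -0.05]
68.37072604342777 177.84191501760534
```

View pics/s2.png

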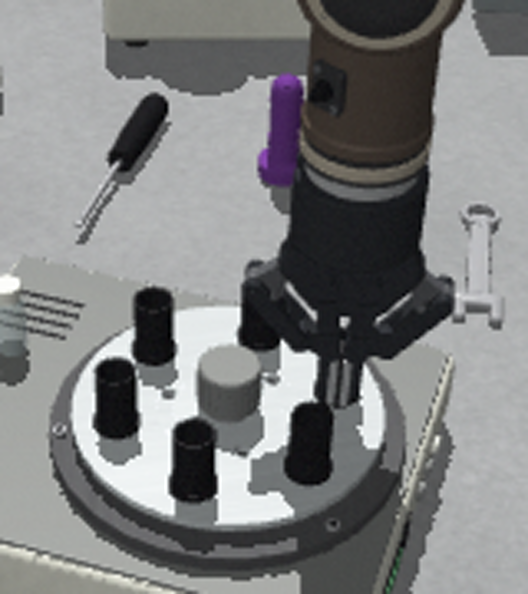

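>>> jog_arm:
  commands: "-0.016 0 0 -0.07;-0.032 0.001 0 -0.14;-0.047 0.002 0 -0.21;-0.063 0.004 0 -0.28;-0.079 0.007 0 -0.35;-0.094 0.01 0 -0.42;-0.11 0.013 0 -0.49;-0.125 0.018 0 -0.56;-0.14 0.022 0 -0.63;-0.155 0.027 0 -0.7;-0.155 0.027 0 -0.7"

```text
time: 4.35
ee_pos: [457.3, -20.1, 124.2]
tool_rot: [1.845, 2.54, 0.001]
force: [0.7, -0.0, 0.3]
grip_width: 0.0
gripper_force: 0.0
```

```bash
cat >> h.py <<'E'
def plate(c=(523.,0.)):
    """height of the plate's white surface from side+scene depth, away from the arm"""
    for n in ('side','scene'):
        grab(n); s=np.load('/tmp/%s.npz'%n); v,u=np.mgrid[100:300,200:380]; uv=np.c_[u.ravel(),v.ravel()]
        P=W(n,uv); r=np.hypot(P[:,0]-c[0],P[:,1]-c[1]); col=s['p'][uv[:,1],uv[:,0]].min(1)
        z=P[(r<95)&(r>24)&(col>130)&(P[:,2]<100)&(P[:,2]>70)][:,2]; k=P[(r>102)&(r<112)&(P[:,2]<90)&(P[:,2]>66)][:,2]
        t=P[(r<13)&(P[:,2]>95)&(P[:,2]<140)][:,2]
        print(n,'plate z',np.median(z).round(1),len(z),'platter',np.median(k).round(1),'cap top',np.median(t).round(1) if len(t) else None)
E
python3 - <<'E'
from h import *
to(523.5,0,121)
s=sense();e=s['ee_pos']-[523.5,0,0];print(np.hypot(*e[:2]),np.degrees(np.arctan2(e[1],e[0])))
plate()
E
```

```text
t 4.35 pos [457.3 -20.1 124.2] ydir 18.0 shares [-0.009  0.461  0.022] turn 0 F [ 0.7 -0.   0.3] grip 0.00986426451502924 q [-0.14  0.16  2.11 -0.    0.87 -0.45]
69.1872979378254 -163.1531940179768
side plate z 81.7 1818 platter 75.7 cap top 126.5
scene plate z 80.0 1407 platter 73.8 cap top 124.9
```

>>> jog_arm:
  commands: "0.04 0 0 0;0.04 0 -0.3 0;0.04 0 -0.6 0;0.04 0 -0.6 0"

```text
time: 4.85
ee_pos: [459.1, -13.9, 219.3]
tool_rot: [1.837, 2.534, 0.01]
force: [0.5, 0.1, -0.4]
grip_width: -0.1
gripper_force: 0.0
```

Run:
```python
from h import *
print('purple',W('scene',[[127,201]],90).round(),W('scene',[[133,218]],10).round(),W('side',[[301,126]],90).round(), 'wrench',W('scene',[[155,167],[201,170]],5).round())
for y in (150,45,90): to(456,-301,220,y)
plate()
```

```text
purple [[ 500. -379.   90.]] [[ 506. -383.   10.]] [[ 498. -380.   90.]] wrench [[ 331. -337.    5.]
 [ 348. -200.    5.]]
t 4.85 pos [459.1 -13.9 219.3] ydir 18.1 shares [-1.813 -0.615 -0.002] turn 1.68 F [ 0.5  0.1 -0.4] grip -0.11835097298758256 q [-0.13  0.01  2.05  0.    1.07 -0.44]
t 4.85 pos [459.1 -13.9 219.3] ydir 18.1 shares [-1.813 -0.615 -0.002] turn -0.938 F [ 0.5  0.1 -0.4] grip -0.11835097298758256 q [-0.13  0.01  2.05  0.    1.07 -0.44]
t 4.85 pos [459.1 -13.9 219.3] ydir 18.1 shares [-1.813 -0.615 -0.002] turn -2.509 F [ 0.5  0.1 -0.4] grip -0.11835097298758256 q [-0.13  0.01  2.05  0.    1.07 -0.44]
side plate z 81.7 2158 platter 75.7 cap top 126.6
scene plate z 79.9 1730 platter 74.0 cap top 125.0
```

>>> jog_arm:
  commands: "-0.9 -0.3 0 -0.35;-0.9 -0.3 0 -0.35;-0.9 -0.3 0 -0.35;-0.9 -0.3 0 -0.35"
  gripper: 0

```text
time: 5.35
ee_pos: [452.5, -160.6, 211.4]
tool_rot: [-1.622, -2.689, 0.004]
force: [0.2, 1.5, 0.4]
grip_width: 58.3
gripper_force: 0.0
```

Run:
```python
from h import *
to(456,-301,220,29)
grab('wrist','w1.png'); v,u=np.mgrid[0:420,0:560]; uv=np.c_[u.ravel(),v.ravel()]; P=W('wrist',uv)
for lo,hi in ((8,20),(30,80),(84,96)):
    m=(abs(P[:,0]-456)<40)&(abs(P[:,1]+301)<40)&(P[:,2]>lo)&(P[:,2]<hi); Q=P[m]
    if m.sum(): print(lo,m.sum(),Q.mean(0).round(1),Q.min(0).round(1),Q.max(0).round(1))
```

```text
t 5.35 pos [ 452.5 -160.6  211.4] ydir 27.8 shares [-0.839 -0.416 -0.056] turn -0.042 F [0.2 1.5 0.4] grip 58.276721524761435 q [-0.43  0.07  2.   -0.    1.07 -0.91]
8 383 [ 458.5 -290.    14.9] [ 440.5 -315.7    8.1] [ 474.2 -281.2   20. ]
30 543 [ 455.7 -291.3   55.3] [ 445.9 -304.3   30.1] [ 467.2 -287.7   79.9]
84 386 [ 456.4 -296.5   90.5] [ 446.9 -312.9   84.1] [ 466.4 -288.7   94.8]
```

View pics/w1.png

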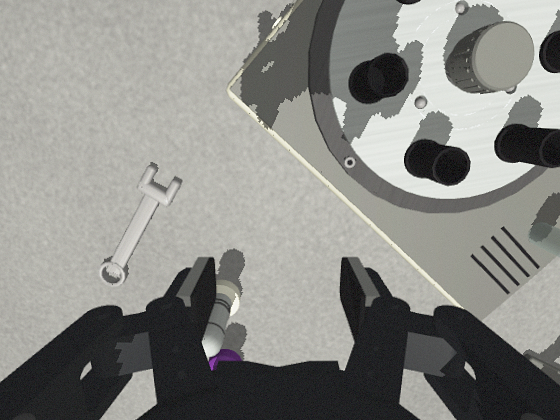

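>>> jog_arm:
  commands: "-0.84 -0.42 0.1 -0.04;-0.84 -0.42 0.2 -0.04;-0.84 -0.42 0.2 -0.04;-0.84 -0.42 0.2 -0.04;-0.84 -0.42 0.2 -0.04"

```text
time: 5.9
ee_pos: [456.4, -295.2, 180.8]
tool_rot: [-1.586, -2.706, -0.002]
force: [-1.1, 0.4, -0.1]
grip_width: 85.6
gripper_force: 0.0
```

Run:
```python
from h import *
to(456.5,-300.5,60,29)
grab('wrist'); v,u=np.mgrid[0:420:2,0:560:2]; uv=np.c_[u.ravel(),v.ravel()]; P=W('wrist',uv)
for lo,hi in ((8,20),(30,80),(84,96)):
    m=(abs(P[:,0]-456)<40)&(abs(P[:,1]+301)<30)&(P[:,2]>lo)&(P[:,2]<hi); Q=P[m]
    if m.sum(): print(lo,m.sum(),Q.mean(0).round(1),Q.min(0).round(1),Q.max(0).round(1))
```

```text
t 5.9 pos [ 456.4 -295.2  180.8] ydir 29.3 shares [-0.035 -0.016  0.805] turn 0.009 F [-1.1  0.4 -0.1] grip 85.56897800075775 q [-0.65  0.23  1.88  0.    1.03 -1.17]
8 173 [ 449.9 -294.5   15.4] [ 432.5 -319.7    9.5] [ 473.7 -281.6   18.9]
30 129 [ 449.  -293.    54.9] [ 439.6 -306.5   30.4] [ 464.3 -288.4   79.6]
84 258 [ 452.7 -300.6   90.8] [ 440.6 -314.2   84.5] [ 465.6 -289.4   95.2]
```

>>> jog_arm:
  commands: "-0.025 -0.036 0.15 0;-0.025 -0.036 0.4 0;-0.025 -0.036 0.65 0;-0.025 -0.036 0.8 0;-0.025 -0.036 0.8 0;-0.025 -0.036 0.8 0"

```text
time: 6.55
ee_pos: [454.8, -301.2, 63.1]
tool_rot: [-1.584, -2.712, -0.001]
force: [0.7, -0.4, 0.6]
grip_width: 85.6
gripper_force: 0.0
```

>>> jog_arm:
  commands: "0 0 0 0;0 0 0 0;0 0 0 0;0 0 0 0;0 0 0 0;0 0 0 0;0 0 0 0;0 0 0 0;0 0 0 0;0 0 0 0"
  gripper: 1

```text
time: 7.55
ee_pos: [455.0, -303.4, 63.8]
tool_rot: [1.587, 2.71, -0.0]
force: [-0.8, -0.0, 5.7]
grip_width: 24.9
gripper_force: 58.5
```

>>> jog_arm:
  commands: "0 0 -0.2 0;0 0 -0.5 0;0 0 -0.8 0;0 0 -1 0;0 0 -1 0;0 0 -1 0"

```text
time: 8.15
ee_pos: [454.2, -302.6, 212.4]
tool_rot: [-1.587, -2.711, -0.0]
force: [-0.4, 0.1, -2.6]
grip_width: 24.7
gripper_force: 59.1
```

Run:
```python
from h import *
to(523,0,230,29)
```

```text
t 8.15 pos [ 454.2 -302.6  212.4] ydir 29.3 shares [ 1.535  1.387 -0.117] turn 0.01 F [-0.4  0.1 -2.6] grip 24.675134640067345 q [-0.67  0.2   1.86  0.    1.09 -1.18]
```

>>> jog_arm:
  commands: "0.2 0.18 -0.06 0;0.4 0.36 -0.1 0;0.6 0.54 -0.12 0;0.77 0.69 -0.12 0;0.77 0.69 -0.12 0"

```text
time: 8.65
ee_pos: [486.5, -146.9, 227.3]
tool_rot: [-1.578, -2.708, -0.001]
force: [-0.3, -0.4, -2.6]
grip_width: 24.8
gripper_force: 59.4
```

>>> jog_arm:
  commands: "0.2 0.18 0 0;0.4 0.36 0 0;0.6 0.54 0 0;0.76 0.69 0 0;0.76 0.69 0 0;0.76 0.69 0 0;0.76 0.69 0 0"

```text
time: 9.35
ee_pos: [521.6, -2.4, 229.1]
tool_rot: [-1.587, -2.708, 0.003]
force: [-0.1, -0.1, -2.1]
grip_width: 24.6
gripper_force: 59.8
```

Run:
```python
from h import *
to(523,0,195,29)
grab('side'); grab('scene'); grab('wrist','w2.png')
for n,(u0,u1,v0,v1) in (('side',(215,375,100,280)),('scene',(200,350,140,300))):
    v,u=np.mgrid[v0:v1,u0:u1]; uv=np.c_[u.ravel(),v.ravel()]; P=W(n,uv); c=np.load('/tmp/%s.npz'%n)['p'][uv[:,1],uv[:,0]].astype(int)
    m=(np.hypot(P[:,0]-523,P[:,1])<40)&(P[:,2]>140)&(P[:,2]<200)&(c.min(1)>90); print(n,'tool',m.sum(),P[m].min(0).round(1),P[m].max(0).round(1),np.median(uv[m],0) if m.any() else '')
a=np.load('/tmp/side.npz')['p'][60:280,215:375,::-1]; b=np.load('/tmp/scene.npz')['p'][140:305,200:350,::-1]
a=cv2.resize(a,None,fx=2.6,fy=2.6,interpolation=2); b=cv2.resize(b,(373,410),interpolation=2); b=np.vstack([b,np.zeros((len(a)-410,373,3),np.uint8)])
cv2.imwrite('pics/m1.png',np.hstack([a,b]))
```

```text
t 9.35 pos [521.6  -2.4 229.1] ydir 29.3 shares [0.009 0.017 0.227] turn 0.009 F [-0.1 -0.1 -2.1] grip 24.626285664157155 q [-0.09  0.13  1.89 -0.    1.12 -0.6 ]
side tool 275 [499.3 -13.9 165.2] [539.6  21.5 200. ] [286. 194.]
scene tool 137 [506.  -22.2 162.3] [544.3  17.3 196.1] [269. 188.]
```

View pics/m1.png

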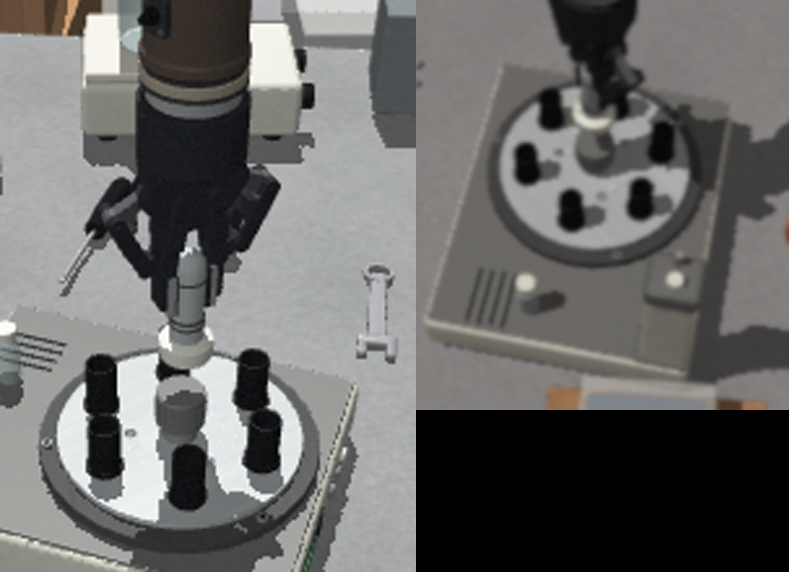

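>>> jog_arm:
  commands: "-0.004 0.02 0.1 0;-0.004 0.02 0.18 0;-0.004 0.02 0.22 0;-0.004 0.02 0.22 0;-0.004 0.02 0.22 0"

```text
time: 10.0
ee_pos: [525.4, -0.4, 197.3]
tool_rot: [-1.587, -2.711, 0.001]
force: [-0.3, 0.3, -2.5]
grip_width: 24.9
gripper_force: 59.8
```

>>> jog_arm:
  commands: "0 0 0.015 0;0 0 0.03 0;0 0 0.03 0;0 0 0.03 0"

```text
time: 10.4
ee_pos: [525.6, -0.4, 193.4]
tool_rot: [1.587, 2.711, 0.0]
force: [-0.9, 0.2, -2.7]
grip_width: 24.8
gripper_force: 59.8
```

>>> jog_arm:
  commands: "0 0 0.01 0;0 0 0.02 0;0 0 0.03 0;0 0 0.04 0;0 0 0.04 0"

```text
time: 10.9
ee_pos: [526.3, -0.5, 188.7]
tool_rot: [1.587, 2.71, 0.001]
force: [-1.6, 0.3, 4.4]
grip_width: 24.8
gripper_force: 60.9
```

Run:
```python
from h import *
to(525,0,175,29)
plate()
for n in ('side','scene'):
    v,u=np.mgrid[100:300,200:380]; uv=np.c_[u.ravel(),v.ravel()]; P=W(n,uv); c=np.load('/tmp/%s.npz'%n)['p'][uv[:,1],uv[:,0]].astype(int)
    r=np.hypot(P[:,0]-523,P[:,1]); m=(r<32)&(P[:,2]>95)&(P[:,2]<165)
    for z in range(95,165,5):
        k=m&(P[:,2]>=z)&(P[:,2]<z+5)
        if k.any(): print(n,z,k.sum(),c[k].mean(0).round(),r[k].mean().round(1),P[k].min(0)[:2].round(1),P[k].max(0)[:2].round(1))
```

```text
t 10.9 pos [ 5.263e+02 -5.000e-01  1.887e+02] ydir 29.3 shares [ 0.007 -0.006  0.091] turn 0.011 F [-1.6  0.3  4.4] grip 24.7754434302731 q [-0.08  0.19  1.92 -0.    1.03 -0.6 ]
side plate z 81.7 1677 platter 75.7 cap top 139.4
scene plate z 79.8 1274 platter 74.1 cap top None
side 95 27 [77. 79. 78.] 19.1 [502.3   2. ] [539.5  19.7]
side 100 29 [74. 76. 75.] 19.6 [502.4   4.2] [541.9  20.3]
side 105 30 [75. 77. 76.] 19.9 [504.4   2.8] [542.2  22. ]
side 110 43 [70. 71. 71.] 19.7 [502.6   5.3] [542.1  21.1]
side 115 34 [72. 74. 73.] 19.4 [503.    2.7] [542.2  20.8]
side 120 33 [75. 76. 75.] 19.7 [503.2   3.1] [539.8  21.6]
side 125 31 [126. 127. 122.] 20.4 [503.4   3.5] [544.4  21.2]
side 130 37 [135. 136. 130.] 21.3 [503.7   3.2] [544.3  23.4]
side 135 54 [163. 164. 158.] 20.1 [503.8 -15.3] [544.6  22.8]
side 140 97 [176. 177. 171.] 17.1 [504.  -11.6] [544.7  25.5]
side 145 26 [119. 122. 122.] 13.7 [512.2   2.4] [536.7  17.3]
side 150 25 [100. 103. 104.] 13.3 [512.3   6.2] [534.4  15. ]
side 155 28 [79. 81. 82.] 13.2 [510.8   1.5] [536.8  15.1]
side 160 27 [75. 77. 78.] 13.0 [510.9 
[... 165 characters left out ...]
] 21.0 [526.4 -17.8] [545.6  18.7]
scene 110 15 [66. 65. 63.] 20.9 [520.9 -22.4] [547.2  15.6]
scene 115 14 [70. 69. 67.] 22.1 [531.3 -20.3] [548.5  10. ]
scene 120 4 [92. 90. 86.] 22.3 [532.6 -20.2] [545.8  17.9]
scene 125 11 [92. 90. 85.] 23.7 [532.7 -20.1] [548.4   9.8]
scene 130 25 [125. 123. 116.] 23.2 [515.2 -19.4] [547.9  17.6]
scene 135 52 [179. 176. 166.] 19.9 [514.1 -20.1] [547.8  18.2]
scene 140 41 [164. 162. 153.] 17.9 [513.5 -20. ] [545.3  17.9]
scene 145 11 [106. 105. 102.] 15.7 [530.3 -12.4] [540.  10.]
scene 150 5 [84. 84. 82.] 16.3 [535.5 -10.1] [539.5   7.2]
scene 155 8 [80. 79. 77.] 16.6 [532.7 -12.5] [540.3   4.6]
scene 160 8 [88. 87. 85.] 15.5 [528.9 -12.4] [539.   -2.9]
```

>>> jog_arm:
  commands: "0 0 0.015 0;0 0 0.03 0;0 0 0.045 0;0 0 0.06 0;0 0 0.075 0;0 0 0.075 0"

```text
time: 11.6
ee_pos: [524.9, -0.4, 174.9]
tool_rot: [-1.587, -2.71, 0.001]
force: [0.7, 0.3, -2.5]
grip_width: 24.5
gripper_force: 59.9
```

>>> jog_arm:
  commands: "0 0 0.01 0;0 0 0.02 0;0 0 0.03 0;0 0 0.03 0"

```text
time: 12.0
ee_pos: [525.7, -0.5, 174.8]
tool_rot: [-1.586, -2.711, 0.001]
force: [-8.0, 0.2, 16.5]
grip_width: 24.8
gripper_force: 62.0
```

>>> jog_arm:
  commands: "0 0 -0.03 0;0 0 -0.1 0;0 0 -0.25 0;0 0 -0.4 0;0 0 -0.4 0"

```text
time: 12.5
ee_pos: [528.4, -0.6, 234.9]
tool_rot: [1.584, 2.705, 0.005]
force: [0.8, -0.1, -1.5]
grip_width: 24.9
gripper_force: 59.9
```

Run:
```python
from h import *
plate()
for n in ('side','scene'):
    v,u=np.mgrid[100:300,200:380]; uv=np.c_[u.ravel(),v.ravel()]; P=W(n,uv)
    m=(np.hypot(P[:,0]-523,P[:,1])<24)&(P[:,2]>90)&(P[:,2]<145); print(n,'cap max z',np.percentile(P[m][:,2],[50,90,99]).round(1))
to(454.5,-302.5,230,29)
```

```text
side plate z 81.7 2004 platter 75.7 cap top 111.6
scene plate z 80.0 1477 platter 74.0 cap top 110.3
side cap max z [110.2 112.5 113.8]
scene cap max z [108.8 112.2 113.9]
t 12.6 pos [ 5.257e+02 -4.000e-01  2.315e+02] ydir 29.3 shares [-1.524 -1.4    0.009] turn 0.011 F [-0.5 -0.2 -2.5] grip 24.537602906977888 q [-0.08  0.14  1.88  0.    1.12 -0.6 ]
```

Cap top is 36 mm above the platter, so it is home. Now I carry the tool back.

>>> jog_arm:
  commands: "-0.2 -0.18 0 0;-0.4 -0.36 0 0;-0.6 -0.54 0 0;-0.76 -0.7 0 0;-0.76 -0.7 0 0"

```text
time: 13.1
ee_pos: [487.8, -154.4, 229.5]
tool_rot: [-1.592, -2.705, 0.004]
force: [1.1, 1.2, -2.0]
grip_width: 24.7
gripper_force: 59.9
```

>>> jog_arm:
  commands: "-0.2 -0.18 0 0;-0.4 -0.36 0 0;-0.6 -0.54 0 0;-0.76 -0.7 0 0;-0.76 -0.7 0 0;-0.76 -0.7 0 0"

```text
time: 13.7
ee_pos: [453.4, -301.3, 229.8]
tool_rot: [-1.588, -2.707, -0.002]
force: [0.1, 0.9, -2.5]
grip_width: 25.0
gripper_force: 60.0
```

>>> jog_arm:
  commands: "0 0 0.25 0;0 0 0.5 0;0 0 0.75 0;0 0 0.95 0;0 0 0.95 0;0 0 0.95 0;0 0 0.95 0"

```text
time: 14.4
ee_pos: [455.8, -302.4, 90.9]
tool_rot: [1.584, 2.709, -0.0]
force: [0.3, 0.2, -3.0]
grip_width: 24.4
gripper_force: 60.0
```

Run:
```python
from h import *
to(454.5,-302.5,63.5,29)
grab('side'); grab('wrist','w3.png')
for n in ('side','wrist'):
    v,u=np.mgrid[0:420,0:560]; uv=np.c_[u.ravel(),v.ravel()]; P=W(n,uv)
    c=np.load('/tmp/%s.npz'%n)['p'][uv[:,1],uv[:,0]].astype(int)
    m=(np.hypot(P[:,0]-455,P[:,1]+302)<35)&(P[:,2]>6)&(P[:,2]<60)&(c.min(1)>110); q=P[m]; print(n,len(q),np.percentile(q[:,2],[1,10,50,90]).round(1))
```

```text
t 14.4 pos [ 455.8 -302.4   90.9] ydir 29.4 shares [ 0.004 -0.009  0.183] turn 0.013 F [ 0.3  0.2 -3. ] grip 24.397673105598958 q [-0.67  0.37  1.92  0.    0.85 -1.18]
side 146 [27.8 32.4 42.7 49.4]
wrist 1919 [29.5 38.5 42.8 45.2]
```

>>> jog_arm:
  commands: "0 0 0.06 0;0 0 0.11 0;0 0 0.15 0;0 0 0.15 0;0 0 0.15 0"

```text
time: 15.0
ee_pos: [453.7, -301.9, 66.0]
tool_rot: [-1.587, -2.71, -0.0]
force: [0.1, 0.2, -2.4]
grip_width: 24.8
gripper_force: 60.0
```

>>> jog_arm:
  commands: "0 0 0.01 0;0 0 0.02 0;0 0 0.02 0;0 0 0.02 0"

```text
time: 15.4
ee_pos: [454.4, -302.3, 63.8]
tool_rot: [1.587, 2.71, -0.0]
force: [-0.9, -0.3, -1.0]
grip_width: 24.7
gripper_force: 60.5
```

>>> jog_arm:
  commands: "0 0 0.007 0;0 0 0.007 0;0 0 0.007 0"

```text
time: 15.7
ee_pos: [454.5, -302.4, 63.8]
tool_rot: [1.587, 2.711, -0.0]
force: [-2.0, 0.6, 6.0]
grip_width: 24.7
gripper_force: 61.0
```

In contact with the bench. I release and go up.

>>> jog_arm:
  commands: "0 0 0 0;0 0 0 0;0 0 0 0;0 0 0 0;0 0 0 0;0 0 0 0;0 0 0 0;0 0 0 0;0 0 0 0;0 0 0 0"
  gripper: 0

```text
time: 16.7
ee_pos: [454.1, -302.0, 62.5]
tool_rot: [-1.587, -2.711, -0.0]
force: [-0.7, -0.1, -0.3]
grip_width: 85.3
gripper_force: 0.0
```

>>> jog_arm:
  commands: "0 0 -0.2 0;0 0 -0.5 0;0 0 -0.8 0;0 0 -1 0;0 0 -1 0;0 0 -1 0;0 0 -1 0"

```text
time: 17.4
ee_pos: [453.1, -301.2, 210.9]
tool_rot: [-1.586, -2.709, -0.001]
force: [-0.2, -0.3, -0.3]
grip_width: 85.4
gripper_force: 0.0
```

Run:
```python
from h import *
to(454.5,-302.5,63.5,29)
plate()
p=np.load('/tmp/side.npz')['p'][110:280,180:370,::-1]
cv2.imwrite('pics/s4.png',cv2.resize(p,None,fx=3.3,fy=3.3,interpolation=2))
```

```text
t 17.4 pos [ 453.1 -301.2  210.9] ydir 29.3 shares [-0.015  0.005  0.983] turn 0.011 F [-0.2 -0.3 -0.3] grip 85.40133447124805 q [-0.67  0.2   1.86 -0.    1.09 -1.18]
side plate z 81.6 2184 platter 75.7 cap top 111.6
scene plate z 80.0 1752 platter 73.9 cap top 110.2
```

View pics/s4.png

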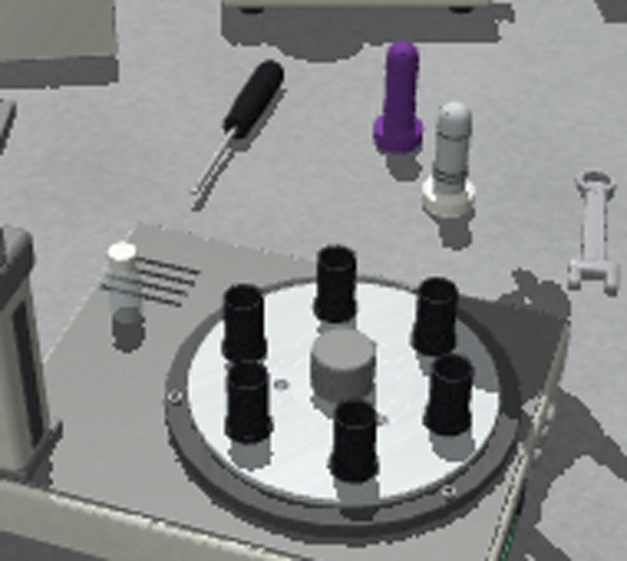

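The side view shows the tool standing upright at (450,160), the cap low on the seated carousel at (343,365), and everything else in place.

```bash
python3 -c "from cell import sign_off; print(sign_off())"
```

```text
the job is handed in; nothing more can be done
None
```

I handed the job in at about 17.5 s. By the camera checks, the carousel is flat over its studs, the cap is pressed home, and the seating tool is standing upright near its old spot. The hand-in gave no verdict.

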